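# Aisle lights off at the archive desk

### The arm

A 7-joint arm with a two-finger parallel gripper is mounted at the origin on the work surface. World frame = base frame: x ahead of the robot, y to its left, z up, the work surface at z = 0. Lengths are in m, angles in rad, forces in N, time in s.
With the tool pointing down it reaches from about 0.425 to 0.925 m from the base axis. Payload 6.8 kg.
Tool frame: the origin (TCP) lies at the very end of the fingers, on their centre line; the grasp point (between the pads) lies 19 mm behind it; z points along the fingers, y is the line along which they close (so a half turn about z gives the same grasp; the last joint's range is limited). The gripper opens to 85 mm and grips with 20 to 120 N. Pads are 22 mm wide; open, the fingers measure 114 mm over their backs; the gripper's body (76 mm by 85 mm) begins 54 mm behind the grasp point. The pads swing forward as they close: fully open they stand 13 mm farther back than shut.
Start: joints at [-1.237, 0.477, 0.022, 1.555, -0.011, 1.109, -0.083], TCP at [0.289, 0.61, 0.203] pointing down, gripper open.
Joint ranges: [-2.96, 2.96], [-0.34, 2.1], [-1.41, 1.46], [0.24, 2.44], [-1.37, 4.51], [0.17, 1.92], [-2.96, 2.96]. Speed limits (rad/s): [2.39, 2.39, 3.14, 3.14, 3.14, 3.14, 3.14].

### API

Orientations are given as a rotation vector (axis times angle).
In Python, from bench import r gives the robot as it stands.
- The arm moves only by the tool play_rows, never from a script. Its argument "targets" is text: rows parted by semicolons, each of 5 numbers parted by spaces: the closure, from -1 (fully open) to 1 (shut), then the shift along the tool's x, y, z in m, then the turn about the tool's z in rad. In form: gripper dx dy dz spin; .... A call has 1 to 8 rows; each row is the pose to reach, as a shift and turn from the pose commanded when the call began, along the tool's axes at that moment; what a row does not reach only later rows make up. A row lasts 1/12 s, in which the tool goes at most 41.7 mm and 7.16 degrees, less where a joint would pass 70% of its speed; a pose out of reach is approached as far as the arm can. A call with a gripper value outside its range is refused whole. The fingers move at their own pace and stop on an object; "squeeze" is the grip in N (left out, the last holds). Time passes only in rows, so rows that repeat a pose let the fingers close. It gives the time, the measured TCP pose, the force, the opening and the grip force at its end, in the units of the state.
- r.get_obs(): the state, without advancing time (a new reading comes with each control period).
- r.grab_frame(name): name is "scene" or "top" or "wrist"; returns the picture (384x512x3 uint8, red, green, blue); there is no depth.
- r.camera_info(name): a dict with "fov_y" (degrees; the focal length in pixels is half the picture's height over the tangent of half this angle, whatever the lens; pixels are square), "cx", "cy" (the principal point, pixels), "position" and "rotation" of the camera in the world. Camera axes: x right, y down, z forward; pixel columns grow to the right and rows downward; lengths in m; the calibration is good to about 2 mm. A picture is of the moment at which its call begins: read the wrist's pose just before it. camera_info takes no time and is no camera call; for the wrist camera it gives the pose at the moment of the call.
- r.hand_in(): hands the job in; it is judged then, once.
The state is a dict: "clock": time; "joints": joint angles; "qvel": joint speeds; "tau": joint torques, N m; "tcp_pos": TCP position; "orientation": TCP orientation; "contact_force": force on the tool from outside, world axes, zero at the start; "moment": the same for the moment, N m; "grip_width": finger opening in m; "gripper_force": force on a finger pad.
Only numpy, scipy, OpenCV 4.12 (cv2) and the standard library are available. Lean on these libraries where they do the work, as an engineer would, in place of code of your own. Each camera call takes 0.05 s, during which the arm holds its last target. There are 200 camera calls.

### The job

Closing up the archive: turn off all five aisle lights with one drag of a fingertip along the row of rocker switches on the switch box, starting at either end and keeping the finger down until the last one is off. Then swing the clear cover fully shut over the switches, and leave the other things on the desk where they are.

Things in the scene. Friction and masses are not known exactly. Their poses are not given: they have to be found in the camera images.
- console: Aisle-light switch box bolted to the desk (all in mm): grey box 130 deep (x) by 290 long (y), 45 tall, aluminium face plate on top at 49 mm; conduit and lugs at its ends reach y = +205 and -172, under 40 tall. Origin: centre of its underside. x points to the hinge side, away from the operator, y along the switch row to the left. Five white rockers at y = +100, +50, 0, -50, -100 mm.
- off_left (a point): Point on the off half of the leftmost rocker (sw1), on its crest where this lies once pressed home: x = -20, y = +100 mm, 60 mm above the desk (axes as the box). A rocker is 66 long (x) by 44 wide (y) and rocks about the row's centre line (along y, x = 0, 60 mm above the desk). Its off half, x = -33 to 0, has a small grey dot.
- off_right (a point): The same point on the rightmost rocker (sw5); the off halves lie on the line between the two. A half pressed home is level at 60 mm above the desk; a raised half slopes up to 68 mm at its outer end. Each is crowned along y: 8 mm flat crest, then flanks of 14 and 30 degrees, 8 mm down in all. A tip dragged along at the 60 mm level, either way, pushes each one down.
- cover_hinge (a point): Middle of the hinge line of the cover: x = +64, y = 0, 52 mm above the desk, fixed; the hinge runs along y (axes as the box). The cover's outer face lies 28.5 mm off the plane of hinge line and lower rim, so 80.5 mm above the desk when shut; it is rigid and can be pushed from behind anywhere near its free edge.
- cover (a joint): Clear hood with grey edging, a shallow box without bottom: 115 mm from hinge to free edge, 282 mm along y, 28 deep, with a thumb tab (60 long, sticks out 13) at the middle of the free edge. Angle in rad: 0 = shut over the rockers (it stops there), 1.57 upright, 2.1 fully back; starts open. Its stiff hinge stays where left: push it all the way, 1 to 2 N at the edge.
- sw1 (a joint): Rocker 1 of 5, counted from the left (+y) end: angle in rad, 0 = off (half nearer the operator down), 0.24 = on (hinge-side half down). It snaps over once the raised half is pushed half-way down, about 4 N at 25 mm from the centre line.
- sw2 (a joint): Rocker 2 of 5, counted from the left (+y) end: angle in rad, 0 = off (half nearer the operator down), 0.24 = on (hinge-side half down). It snaps over once the raised half is pushed half-way down, about 4 N at 25 mm from the centre line.
- sw3 (a joint): Rocker 3 of 5, counted from the left (+y) end: angle in rad, 0 = off (half nearer the operator down), 0.24 = on (hinge-side half down). It snaps over once the raised half is pushed half-way down, about 4 N at 25 mm from the centre line.
- sw4 (a joint): Rocker 4 of 5, counted from the left (+y) end: angle in rad, 0 = off (half nearer the operator down), 0.24 = on (hinge-side half down). It snaps over once the raised half is pushed half-way down, about 4 N at 25 mm from the centre line.
- sw5 (a joint): Rocker 5 of 5, counted from the left (+y) end: angle in rad, 0 = off (half nearer the operator down), 0.24 = on (hinge-side half down). It snaps over once the raised half is pushed half-way down, about 4 N at 25 mm from the centre line.
- stamp: Bystander, loose: date stamp standing upright, 62 x 40 mm black foot, wooden handle, 84 mm tall. Origin: centre of its underside.
- weight: Bystander, loose: round steel paper weight, 60 mm across, 66 mm tall with its knob. Origin: centre of its underside.
- stapler: Bystander, loose: black desk stapler, 145 x 36 mm, 60 mm tall, long side along its own x. Origin: centre of its underside.
- tape: Bystander, loose: roll of buff tape lying flat, 104 mm across, 24 mm tall. Origin: centre of its underside.
- filmbox: Bystander, loose: grey card box for a film reel, 100 x 100 mm, 42 mm tall. Origin: centre of its underside.
- loupe: Bystander, loose: folding magnifier stand of dark steel, 62 x 62 mm, 68 mm tall. Origin: centre of its underside.
- reader: Bystander, loose: grey hand-held scanner lying on its side, about 162 mm long, 36 mm tall; origin is 55 mm from its handle end, on its underside.

How it is judged:
By the outcome, as a careful person would: the job done as asked, in the order asked, and still so for the second after the job is handed in, with the robot touching nothing.
It also fails if it takes over 61 s, if anything falls off the work surface, if the arm or the gripper's body presses on something with over 40 N, if the wrist force passes 120 N, or if a joint passes its speed limit or range.

## Working session

There is one attempt and no reset: what is moved stays moved. The work goes in short steps, Python scripts to look and compute and a tool call to move; the robot and the scene stay as the last step left them, time stands still between calls to the robot, and variables do not carry over. Pictures are saved under pics/ and viewed, at most 10 in all, crops included, and the job is handed in when it is done.

Besides the shell and the picture viewer there is one more tool, called after ">>>" by a JSON object that holds its "fn" and its "kwargs". play_rows: Moves the arm, as the interface text tells. Its arguments: {"type":"object","properties":{"targets":{"type":"string"},"squeeze":{"type":"number"}},"required":["targets"]}

```bash
mkdir -p pics; ls; python3 - <<'E'
from bench import r
import cv2
o=r.get_obs();print(o)
for n in("top","scene"):
    i=r.camera_info(n);print(n,i)
    f=r.grab_frame(n)[:,:,::-1]
    cv2.imwrite(f"pics/{n}0.png",cv2.resize(f,(800,600),interpolation=cv2.INTER_CUBIC))
E
```

```text
pics
{'clock': 0.0, 'joints': array([-1.23709235,  0.47779374,  0.02236864,  1.55647048, -0.01148683,
        1.10930657, -0.08310637]), 'qvel': array([-0.00043119,  0.00029616,  0.00084141,  0.00024239, -0.00139379,
       -0.00141987,  0.00143748]), 'tau': array([ 3.31811361e-05, -5.96457195e+01,  1.60807963e+00, -2.81191170e+01,
        1.25291423e-02,  9.36638389e-03,  4.15559043e-06]), 'tcp_pos': array([0.28836867, 0.60957731, 0.20242257]), 'orientation': array([-6.88307039e-01, -3.06501072e+00,  2.87951138e-03]), 'contact_force': array([-0.21053935,  0.09508787, -0.20884525]), 'moment': array([ 0.04199866, -0.05219821,  0.02973277]), 'gripper_force': 0.0, 'grip_width': 0.08543681661603536}
top {'fov_y': 50.103660561091914, 'cx': 252.90124432245423, 'cy': 194.16127840374241, 'position': array([ 0.45129514, -0.00726211,  1.04393863]), 'rotation': array([-2.15611437,  2.13893877, -0.1694335 ])}
scene {'fov_y': 55.964962999156455, 'cx': 258.6274266801156, 'cy': 193.17459545046546, 'position': array([ 1.07541833, -0.34967473,  0.92652105]), 'rotation': array([-2.28223813, -1.20279635,  0.39252883])}
```

View pics/top0.png

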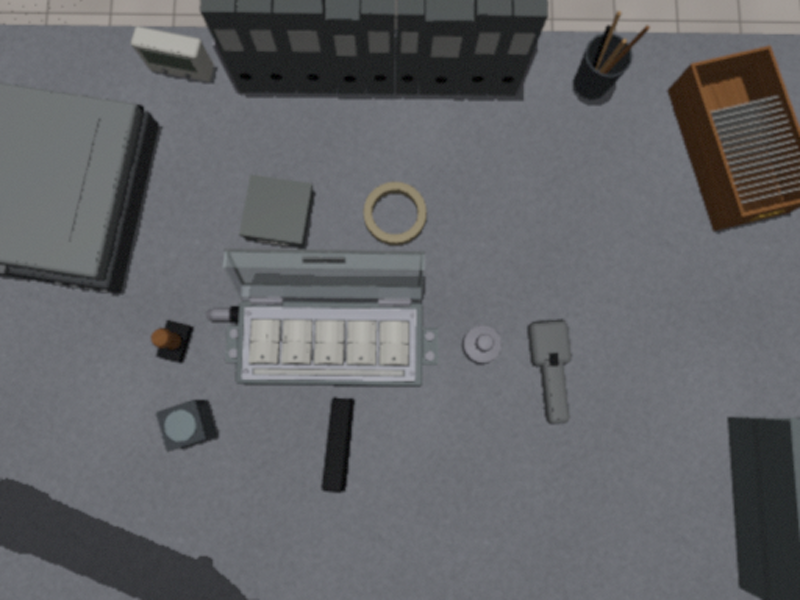

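View pics/scene0.png

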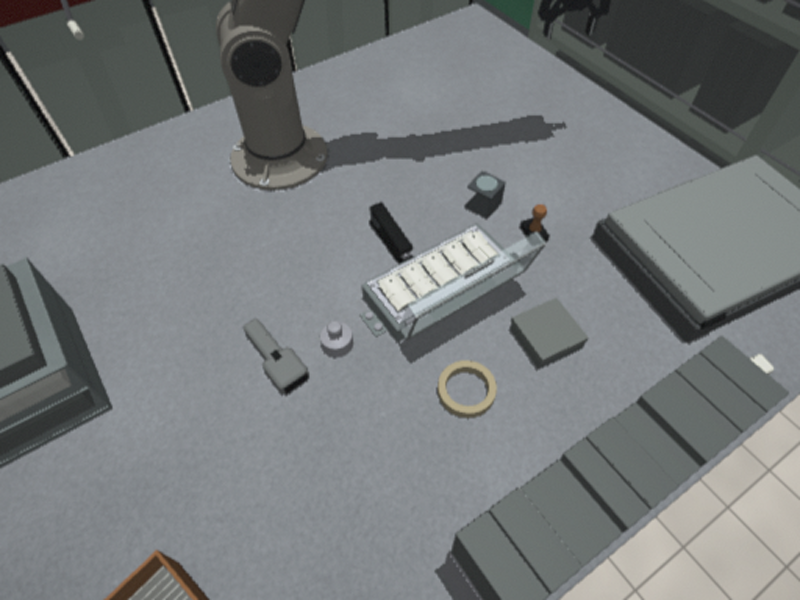

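The top view shows the box at about (330,343), with its hinge side up (+x). The cover stands open past upright at row ~250. The stamp is to the left at (170,340), the weight to the right at (483,344), and the stapler in front at (338,445). Next I'll enlarge the box.

```bash
cat > h.py <<'E'
import numpy as np
from scipy.spatial.transform import Rotation as R
from bench import r
def cam(n):
    i=r.camera_info(n); return i,192/np.tan(np.radians(i["fov_y"])/2),R.from_rotvec(i["rotation"]).as_matrix()
def back(n,u,v,z):
    i,f,M=cam(n); d=M@np.array([(u-i["cx"])/f,(v-i["cy"])/f,1]); p=np.array(i["position"]); return p+d*(z-p[2])/d[2]
def proj(n,P):
    i,f,M=cam(n); c=(np.atleast_2d(P)-i["position"])@M; return np.c_[c[:,0]/c[:,2]*f+i["cx"],c[:,1]/c[:,2]*f+i["cy"]]
E
python3 - <<'E'
from h import *
import cv2
f=r.grab_frame("top")[:,:,::-1]
cv2.imwrite("pics/c1.png",cv2.resize(f[150:260,135:295],None,fx=5,fy=5,interpolation=cv2.INTER_CUBIC))
E
```

```text
(no output)
```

View pics/c1.png

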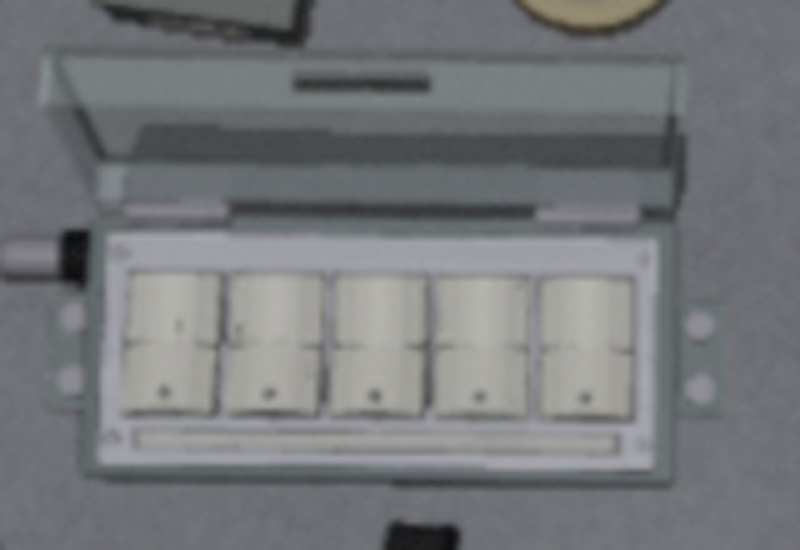

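Crop: crease centres of sw1..sw5 at (171,344), (277,345), (380,347), (483,348), (587,349). Box corners at about (93,224), (677,228), (83,475), (672,483). Cover's far edge at row ~55 and its tab at (362,83).

```bash
python3 - <<'E'
from h import *
a=lambda u,v:((u+.5)/5+135-.5,(v+.5)/5+150-.5)
P=np.array([back("top",*a(u,v),.06)[:2] for u,v in [(171,344),(277,345),(380,347),(483,348),(587,349)]])
print(P.round(4)); print("pitch span",np.linalg.norm(P[0]-P[4]))
d=P[0]-P[4]; yaw=np.arctan2(-d[0],d[1]); c=P.mean(0); print("c",c,"yaw",yaw)
C=np.array([back("top",*a(u,v),.045)[:2] for u,v in [(93,224),(677,228),(83,475),(672,483)]])
print(C.round(4),C.mean(0))
ex=np.array([np.cos(yaw),np.sin(yaw)]);ey=np.array([-ex[1],ex[0]])
def W(x,y,z): return np.r_[c+x*ex+y*ey,z]
for th in np.arange(1.5,2.11,.1):
    u=np.array([-np.cos(th),np.sin(th)]);n=np.array([np.sin(th),np.cos(th)])
    q=lambda s,t,y:W(*( [.064+s*u[0]+t*n[0],y,.052+s*u[1]+t*n[1]]))
    X=proj("top",[q(.115,0,.141),q(.115,0,-.141),q(.115,.0285,.141),q(.115,.0285,-.141),q(.128,0,0),q(0,.0285,.141)])
    print(round(th,2),((X-[134.5,149.5])*5-.5).round(0).tolist())
# bystanders (800-scale) rough
for nm,u,v,z in [("stamp foot",175,342,.015),("stamp top",163,338,.08),("weight",483,344,.04),("stapler top",341,400,.05),("stapler bot",334,490,.05),("loupe",180,425,.068),("tape",395,213,.024),("filmbox",278,208,.042),("reader",555,370,.03)]:
    print(nm,back("top",u/1.5625,v/1.5625,z).round(3))
E
```

```text
[[ 0.5389  0.1864]
 [ 0.5388  0.1356]
 [ 0.5383  0.0863]
 [ 0.5382  0.0369]
 [ 0.5381 -0.013 ]]
pitch span 0.19942812588816636
c [0.53844843 0.08641956] yaw -0.0039279357606300785
[[ 0.5989  0.2298]
 [ 0.5994 -0.0569]
 [ 0.4766  0.2293]
 [ 0.4749 -0.0547]] [0.53747235 0.08686416]
1.5 [[33.0, 192.0], [686.0, 200.0], [36.0, 126.0], [687.0, 134.0], [357.0, 193.0], [97.0, 156.0]]
1.6 [[35.0, 165.0], [686.0, 174.0], [39.0, 101.0], [686.0, 109.0], [358.0, 163.0], [99.0, 156.0]]
1.7 [[37.0, 140.0], [686.0, 148.0], [42.0, 78.0], [686.0, 86.0], [359.0, 134.0], [100.0, 158.0]]
1.8 [[39.0, 115.0], [686.0, 123.0], [46.0, 56.0], [686.0, 65.0], [360.0, 107.0], [101.0, 160.0]]
1.9 [[42.0, 92.0], [686.0, 100.0], [51.0, 37.0], [685.0, 45.0], [362.0, 80.0], [102.0, 163.0]]
2.0 [[46.0, 70.0], [685.0, 78.0], [56.0, 19.0], [684.0, 28.0], [364.0, 56.0], [103.0, 166.0]]
2.1 [[50.0, 50.0], [685.0, 58.0], [61.0, 5.0], [683.0, 13.0], [366.0, 34.0], [104.0, 169.0]]
stamp foot [0.541 0.337 0.015]
stamp top [0.541 0.334 0.08 ]
weight [ 0.539 -0.153  0.04 ]
stapler top [0.451 0.067 0.05 ]
stapler bot [0.317 0.075 0.05 ]
loupe [0.412 0.305 0.068]
tape [ 0.755 -0.014  0.024]
filmbox [0.756 0.175 0.042]
reader [ 0.5   -0.268  0.03 ]
```

>>> {"fn": "play_rows", "kwargs": {"targets": "1 -0.02 -0.013 0 -0.05; 1 -0.05 -0.033 0 -0.11; 1 -0.085 -0.056 0 -0.17; 1 -0.12 -0.079 0 -0.23; 1 -0.155 -0.102 0 -0.3; 1 -0.19 -0.125 0 -0.36; 1 -0.22 -0.145 0 -0.41; 1 -0.24 -0.158 0 -0.441", "squeeze": 20}}

```text
clock: 0.82
tcp_pos: [0.4404, 0.36, 0.2033]
orientation: [0.005, 3.141, -0.003]
contact_force: [1.0, -0.9, 0.0]
grip_width: 0.0001
gripper_force: 0.0
```

```bash
cat > s.py <<'E'
from h import *
o=r.get_obs();M=R.from_rotvec(o["orientation"]).as_matrix()
print(o["clock"],o["tcp_pos"].round(4),o["contact_force"].round(2),o["grip_width"]);print(M.round(3))
c=np.array([.5380,.0866]);y=-.004;ex=np.array([np.cos(y),np.sin(y)]);ey=np.array([-ex[1],ex[0]])
import sys
for a in sys.argv[1:]:
    x,yy,z=map(float,a.split(","));t=np.r_[c+x*ex+yy*ey,z];print(a,(M.T@(t-o["tcp_pos"])).round(4))
p=o["tcp_pos"][:2]-c;print("local",p@ex,p@ey)
E
python3 s.py -.02,.148,.2 -.02,.148,.06 -.02,-.145,.06
```

```text
0.8167 [0.4404 0.36   0.2033] [ 0.99 -0.91  0.04] 9.705353087346072e-05
[[-1.     0.003  0.001]
 [ 0.003  1.    -0.002]
 [-0.001 -0.002 -1.   ]]
-.02,.148,.2 [-0.0786 -0.1251  0.0036]
-.02,.148,.06 [-0.0785 -0.1249  0.1436]
-.02,-.145,.06 [-0.0782 -0.4179  0.1441]
local -0.09873776418297077 0.2730225247450143
```

>>> {"fn": "play_rows", "kwargs": {"targets": "1 -0.02 -0.03 0 0; 1 -0.04 -0.06 0 0; 1 -0.06 -0.09 0.02 0; 1 -0.078 -0.125 0.04 0; 1 -0.078 -0.125 0.05 0; 1 -0.078 -0.125 0.05 0; 1 -0.078 -0.125 0.05 0"}}

```text
clock: 1.4
tcp_pos: [0.5152, 0.2398, 0.1529]
orientation: [-0.002, -3.14, 0.001]
contact_force: [0.8, 1.1, 0.4]
grip_width: 0.0001
gripper_force: 0.0
```

```bash
python3 s.py -.02,.148,.061 && python3 - <<'E'
from h import *
import cv2
f=r.grab_frame("wrist")[:,:,::-1]
cv2.imwrite("pics/w1.png",cv2.resize(f,(800,600),interpolation=cv2.INTER_CUBIC))
c=np.array([.538,.0866])
pts=[[c[0]+x,c[1]+y,z] for x,y,z in [(0,.1,.06),(0,.05,.06),(0,0,.06),(-.065,.145,.045)]]
print((proj("wrist",pts)*1.5625).round(0))
E
```

```text
1.4 [0.5152 0.2398 0.1529] [0.76 1.13 0.36] 0.00011763661356064472
[[-1.     0.001 -0.002]
 [ 0.001  1.    -0.   ]
 [ 0.002 -0.    -1.   ]]
-.02,.148,.061 [-0.0035 -0.0051  0.0919]
local -0.023391692559311516 0.15310796083948025
[[295. 329.]
 [203. 329.]
 [111. 329.]
 [378. 205.]]
```

View pics/w1.png

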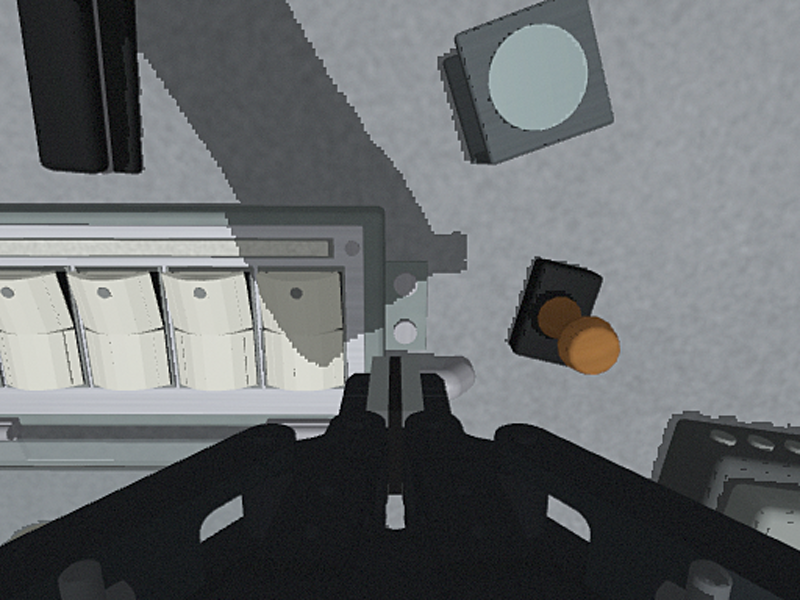

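The wrist view shows sw1's crease at (302,332), sw2's at (209,331) and the box corner at (384,206). That is about 3 mm further +y than predicted, so it's good enough. The fingertip is just outside the left end, so I'll descend.

>>> {"fn": "play_rows", "kwargs": {"targets": "1 -0.003 -0.002 0.02 0; 1 -0.003 -0.002 0.045 0; 1 -0.003 -0.002 0.065 0; 1 -0.003 -0.002 0.08 0; 1 -0.003 -0.002 0.088 0; 1 -0.003 -0.002 0.092 0; 1 -0.003 -0.002 0.092 0; 1 -0.003 -0.002 0.092 0"}}

```text
clock: 2.12
tcp_pos: [0.5194, 0.2387, 0.0624]
orientation: [-0.0, 3.14, 0.002]
contact_force: [0.3, 0.6, 0.3]
grip_width: 0.0002
gripper_force: 0.0
```

```bash
python3 s.py -.019,-.142,.06
```

```text
2.1167 [0.5194 0.2387 0.0624] [0.27 0.6  0.34] 0.00020086331485546954
[[-1.    -0.     0.001]
 [-0.     1.     0.001]
 [-0.001  0.001 -1.   ]]
-.019,-.142,.06 [ 0.001  -0.294   0.0021]
local -0.019224775292819896 0.15204496299219122
```

Lower 2 mm and begin the drag.

>>> {"fn": "play_rows", "kwargs": {"targets": "1 0 0 0.002 0; 1 0 -0.01 0.002 0; 1 0 -0.02 0.002 0; 1 0 -0.03 0.002 0; 1 0 -0.04 0.002 0; 1 0 -0.05 0.002 0; 1 0 -0.06 0.002 0; 1 0 -0.07 0.002 0"}}

```text
clock: 2.78
tcp_pos: [0.5189, 0.1663, 0.0595]
orientation: [0.002, 3.142, -0.0]
contact_force: [0.9, -0.5, 0.9]
grip_width: 0.0001
gripper_force: 0.0
```

>>> {"fn": "play_rows", "kwargs": {"targets": "1 0 -0.01 0 0; 1 0 -0.02 0 0; 1 0 -0.03 0 0; 1 0 -0.04 0 0; 1 0 -0.05 0 0; 1 0 -0.06 0 0; 1 0 -0.07 0 0; 1 0 -0.08 0 0"}}

```text
clock: 3.45
tcp_pos: [0.5188, 0.0867, 0.0594]
orientation: [0.001, 3.142, 0.0]
contact_force: [0.9, 0.2, -0.4]
grip_width: -0.0001
gripper_force: 0.0
```

>>> {"fn": "play_rows", "kwargs": {"targets": "1 0 -0.01 0 0; 1 0 -0.02 0 0; 1 0 -0.03 0 0; 1 0 -0.04 0 0; 1 0 -0.05 0 0; 1 0 -0.06 0 0; 1 0 -0.07 0 0; 1 0 -0.08 0 0"}}

```text
clock: 4.12
tcp_pos: [0.5187, 0.0067, 0.0594]
orientation: [-0.001, -3.142, -0.0]
contact_force: [-0.1, -0.4, -0.6]
grip_width: -0.0001
gripper_force: 0.0
```

>>> {"fn": "play_rows", "kwargs": {"targets": "1 0 -0.01 0 0; 1 0 -0.02 0 0; 1 0 -0.03 0 0; 1 0 -0.04 0 0; 1 0 -0.05 0 0; 1 0 -0.06 0 0; 1 0 -0.065 0 0; 1 0 -0.065 0 0"}}

```text
clock: 4.78
tcp_pos: [0.5186, -0.0591, 0.0594]
orientation: [0.005, 3.142, -0.001]
contact_force: [0.3, -0.0, -0.2]
grip_width: -0.0001
gripper_force: 0.0
```

```bash
python3 s.py -.02,-.142,.06; python3 - <<'E'
from h import *
import cv2
f=r.grab_frame("top")[:,:,::-1]
a=cv2.resize(f[150:260,135:295],None,fx=5,fy=5,interpolation=cv2.INTER_CUBIC)
cv2.imwrite("pics/c2.png",a)
E
```

```text
4.7833 [ 0.5186 -0.0591  0.0594] [ 0.28 -0.01 -0.17] -0.00012957882882073886
[[-1.     0.003  0.   ]
 [ 0.003  1.    -0.001]
 [-0.    -0.001 -1.   ]]
-.02,-.142,.06 [ 0.0012  0.0037 -0.0006]
local -0.018843039808085806 -0.14573262896468211
```

View pics/c2.png

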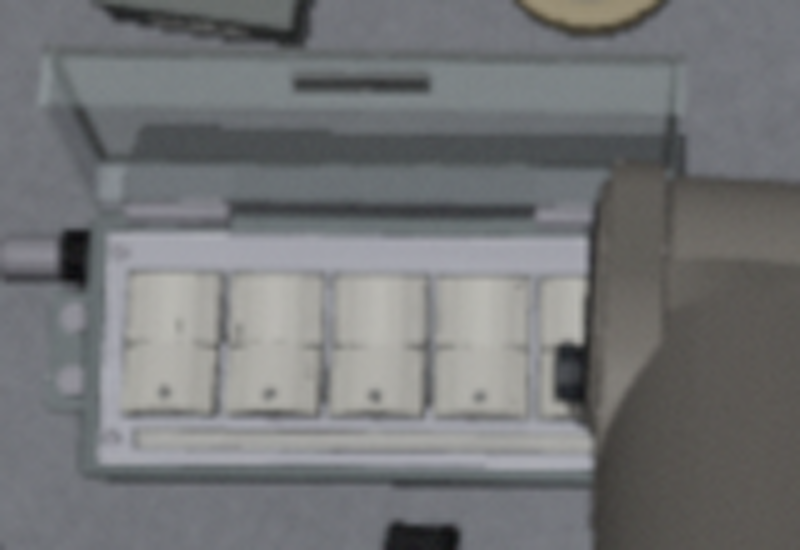

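The arm now covers the right end at (590+, 180+). sw1–sw4 look almost the same as before, so I'll compare the two pictures numerically.

```bash
python3 - <<'E'
from h import *
import cv2
a=cv2.imread("pics/c1.png").astype(int);b=cv2.imread("pics/c2.png").astype(int)
d=(b-a).mean(2)
for v in range(265,430,15): print(v,[int(round(d[v:v+15,u:u+21].mean())) for u in range(120,530,21)])
# predicted image rows of outer ends for on/off
c=np.array([.5388,.088])
for y in(.1,.0,-.1):
  P=[[c[0]+x,c[1]+y,z] for x,z in[(-.033,.060),(-.032,.068),(.033,.06),(.032,.068)]]
  print(((proj("top",P)-[134.5,149.5])*5-.5).round(0).tolist())
E
```

```text
265 [5, 4, 5, 5, 5, 4, 5, 5, 5, 4, 5, 5, 5, 5, 5, 5, 5, 5, 5, 5]
280 [5, 5, 5, 5, 5, 4, 5, 5, 5, 5, 5, 5, 5, 5, 5, 5, 5, 5, 5, 5]
295 [5, 5, 5, 5, 5, 4, 5, 5, 5, 5, 5, 5, 5, 5, 5, 5, 5, 5, 5, 5]
310 [5, 5, 5, 5, 5, 5, 5, 5, 5, 5, 5, 5, 5, 5, 5, 5, 5, 5, 5, 5]
325 [5, 5, 5, 5, 4, 4, 5, 5, 5, 5, 5, 5, 5, 5, 5, 5, 5, 5, 5, 5]
340 [5, 5, 5, 5, 5, 5, 5, 5, 5, 5, 5, 5, 5, 5, 4, 5, 5, 5, 5, 5]
355 [5, 5, 5, 5, 5, 4, 5, 5, 5, 4, 5, 5, 5, 5, 4, 5, 5, 5, 5, 5]
370 [5, 5, 5, 5, 5, 5, 6, 5, 5, 4, 5, 5, 5, 5, 4, 5, 6, 5, 5, 5]
385 [5, 5, 5, 5, 4, 5, 5, 4, 5, 4, 5, 5, 5, 5, 4, 5, 5, 5, 5, 5]
400 [5, 5, 5, 5, 5, 5, 5, 4, 4, 4, 5, 5, 5, 5, 4, 5, 4, 5, 5, 5]
415 [5, 5, 5, 5, 5, 5, 5, 5, 5, 4, 4, 5, 4, 4, 5, 5, 4, 5, 5, 5]
[[165.0, 413.0], [162.0, 410.0], [170.0, 276.0], [167.0, 276.0]]
[[375.0, 415.0], [373.0, 412.0], [378.0, 278.0], [376.0, 278.0]]
[[584.0, 416.0], [584.0, 413.0], [585.0, 279.0], [585.0, 279.0]]
```

The only change is a uniform brightness step, so the rockers seem not to have moved. I'll look with the wrist camera.

```bash
python3 - <<'E'
from h import *
import cv2
o=r.get_obs()
f=r.grab_frame("wrist")[:,:,::-1]
cv2.imwrite("pics/w2.png",cv2.resize(f,(800,600),interpolation=cv2.INTER_CUBIC))
p=o["tcp_pos"];c=np.array([.5388,.0885])
print((proj("wrist",[p,p+[-.011,0,0],p+[.011,0,0],p+[0,0,.01],p+[0,0,.02]])*1.5625).round(0).tolist())
print((proj("wrist",[[c[0]+x,c[1]+y,z] for y in(-.1,-.05) for x,z in((0,.06),(-.033,.06),(-.032,.068),(.033,.06),(.032,.068))])*1.5625).round(0).tolist())
E
```

```text
[[394.0, 353.0], [394.0, 324.0], [394.0, 382.0], [394.0, 364.0], [394.0, 376.0]]
[[522.0, 405.0], [528.0, 319.0], [534.0, 329.0], [517.0, 484.0], [522.0, 495.0], [660.0, 405.0], [672.0, 318.0], [684.0, 328.0], [648.0, 484.0], [659.0, 495.0]]
```

View pics/w2.png

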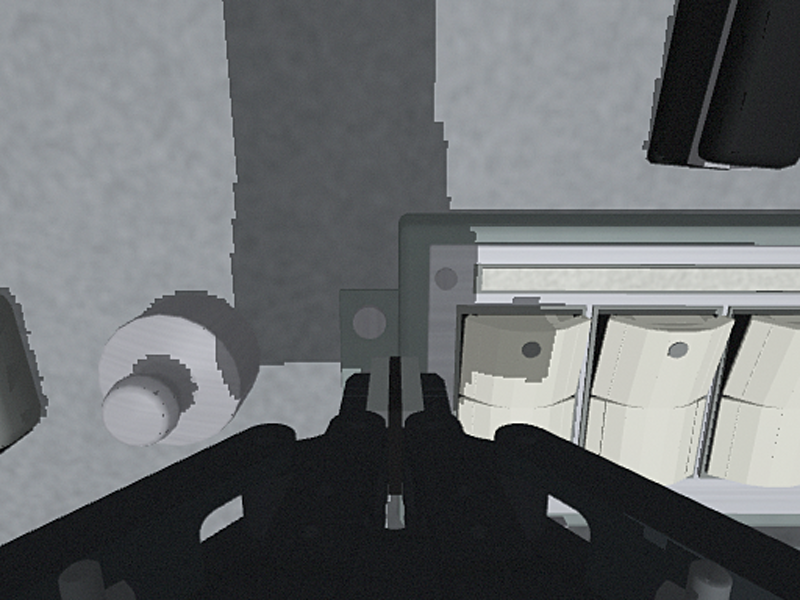

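The wrist view shows sw5 at (525,370), still with its dot half raised (outer edge at row ~331). The fingertip's near edge is at row 357, where I expected 324. So the finger passed above the rockers without contact, and its real end sits higher than the TCP reading. I'll find the offset by gently touching the face plate (49 mm) beside sw5.

>>> {"fn": "play_rows", "kwargs": {"targets": "1 0 0.004 0 0; 1 0 0.009 0 0; 1 0 0.009 0.002 0; 1 0 0.009 0.004 0; 1 0 0.009 0.006 0; 1 0 0.009 0.008 0; 1 0 0.009 0.009 0; 1 0 0.009 0.009 0"}}

```text
clock: 5.55
tcp_pos: [0.5184, -0.0485, 0.05]
orientation: [-0.002, -3.141, 0.0]
contact_force: [0.5, -0.7, 0.5]
grip_width: -0.0002
gripper_force: 0.0
```

>>> {"fn": "play_rows", "kwargs": {"targets": "1 0 0 0.001 0; 1 0 0 0.002 0; 1 0 0 0.003 0; 1 0 0 0.003 0"}}

```text
clock: 5.88
tcp_pos: [0.5185, -0.0483, 0.0472]
orientation: [-0.001, -3.141, -0.0]
contact_force: [-0.3, -0.2, 0.0]
grip_width: -0.0001
gripper_force: 0.0
```

>>> {"fn": "play_rows", "kwargs": {"targets": "1 0 0 0.001 0; 1 0 0 0.002 0; 1 0 0 0.003 0; 1 0 0 0.003 0"}}

```text
clock: 6.22
tcp_pos: [0.5185, -0.0483, 0.0442]
orientation: [-0.001, -3.141, -0.0]
contact_force: [-0.9, -0.1, -0.1]
grip_width: 0.0001
gripper_force: 0.0
```

>>> {"fn": "play_rows", "kwargs": {"targets": "1 0 0 0.001 0; 1 0 0 0.002 0; 1 0 0 0.003 0; 1 0 0 0.003 0"}}

```text
clock: 6.55
tcp_pos: [0.5185, -0.0483, 0.0412]
orientation: [-0.001, -3.141, -0.0]
contact_force: [0.9, 0.2, 0.0]
grip_width: -0.0002
gripper_force: 0.0
```

>>> {"fn": "play_rows", "kwargs": {"targets": "1 0 0 0.001 0; 1 0 0 0.002 0; 1 0 0 0.002 0; 1 0 0 0.002 0"}}

```text
clock: 6.88
tcp_pos: [0.5186, -0.0483, 0.0393]
orientation: [-0.001, -3.141, -0.0]
contact_force: [0.1, -0.5, -0.5]
grip_width: -0.0002
gripper_force: 0.0
```

>>> {"fn": "play_rows", "kwargs": {"targets": "1 0 0 0.001 0; 1 0 0 0.002 0; 1 0 0 0.002 0; 1 0 0 0.002 0"}}

```text
clock: 7.22
tcp_pos: [0.5186, -0.0483, 0.0373]
orientation: [-0.001, -3.141, -0.0]
contact_force: [-0.3, -0.1, -0.1]
grip_width: -0.0001
gripper_force: 0.0
```

>>> {"fn": "play_rows", "kwargs": {"targets": "1 0 0 0.001 0; 1 0 0 0.002 0; 1 0 0 0.002 0; 1 0 0 0.002 0"}}

```text
clock: 7.55
tcp_pos: [0.5186, -0.0483, 0.0353]
orientation: [-0.001, -3.141, -0.0]
contact_force: [-0.2, 0.7, -0.1]
grip_width: 0.0001
gripper_force: 0.0
```

```bash
python3 - <<'E'
from h import *
import cv2
p=r.get_obs()["tcp_pos"]
w=r.grab_frame("wrist")[:,:,::-1][150:330,130:390]
s=r.grab_frame("scene")[:,:,::-1]
q=proj("scene",[p,p+[0,0,.02]]);print(q, (proj("wrist",[p])))
x,y=q[0].astype(int); s=s[y-50:y+50,x-70:x+70]; print(x-70,y-50)
cv2.imwrite("pics/m3.png",np.vstack([cv2.resize(w,(560,300),interpolation=cv2.INTER_CUBIC),cv2.resize(s,(420,300),interpolation=cv2.INTER_CUBIC)[:, :] if 0 else cv2.copyMakeBorder(cv2.resize(s,(420,300),interpolation=cv2.INTER_CUBIC),0,0,0,140,cv2.BORDER_CONSTANT)]))
E
```

```text
[[240.73677468 191.38011114]
 [240.38966687 187.50348126]] [[253.72642911 225.764995  ]]
170 141
```

View pics/m3.png

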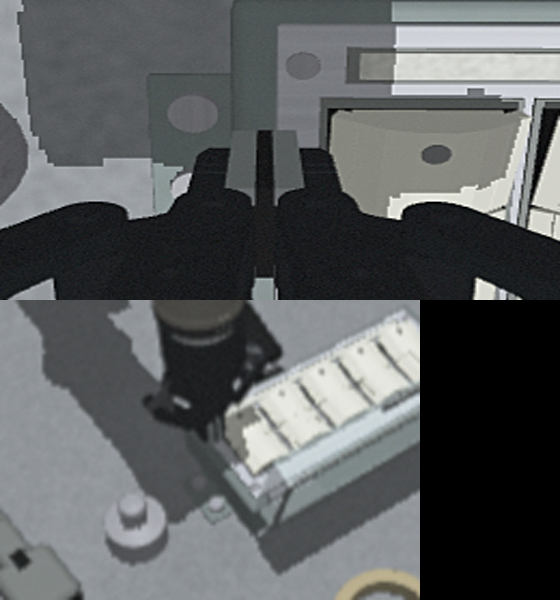

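The scene crop puts the fingertip at about (240,188), roughly 15–20 mm above the reported TCP. That agrees with the wrist view. I'll keep probing in small steps.

>>> {"fn": "play_rows", "kwargs": {"targets": "1 0 0 0.001 0; 1 0 0 0.0015 0; 1 0 0 0.0015 0; 1 0 0 0.0015 0"}}

```text
clock: 7.98
tcp_pos: [0.5186, -0.0483, 0.0338]
orientation: [-0.001, -3.141, -0.0]
contact_force: [0.3, -0.1, -0.2]
grip_width: -0.0002
gripper_force: 0.0
```

>>> {"fn": "play_rows", "kwargs": {"targets": "1 0 0 0.001 0; 1 0 0 0.0015 0; 1 0 0 0.0015 0; 1 0 0 0.0015 0"}}

```text
clock: 8.32
tcp_pos: [0.5186, -0.0483, 0.0323]
orientation: [-0.001, -3.141, -0.0]
contact_force: [0.6, -0.1, 0.1]
grip_width: 0.0002
gripper_force: 0.0
```

>>> {"fn": "play_rows", "kwargs": {"targets": "1 0 0 0.001 0; 1 0 0 0.0015 0; 1 0 0 0.0015 0; 1 0 0 0.0015 0"}}

```text
clock: 8.65
tcp_pos: [0.5186, -0.0483, 0.0308]
orientation: [-0.001, -3.141, -0.0]
contact_force: [0.5, -0.2, 0.6]
grip_width: 0.0002
gripper_force: 0.0
```

>>> {"fn": "play_rows", "kwargs": {"targets": "1 0 0 0.001 0; 1 0 0 0.0015 0; 1 0 0 0.0015 0; 1 0 0 0.0015 0"}}

```text
clock: 8.98
tcp_pos: [0.5186, -0.0483, 0.0293]
orientation: [-0.001, -3.141, -0.0]
contact_force: [0.3, -0.4, 1.4]
grip_width: -0.0002
gripper_force: 0.0
```

>>> {"fn": "play_rows", "kwargs": {"targets": "1 0 0 0.001 0; 1 0 0 0.0015 0; 1 0 0 0.0015 0; 1 0 0 0.0015 0"}}

```text
clock: 9.32
tcp_pos: [0.5187, -0.0483, 0.0279]
orientation: [-0.001, -3.142, -0.0]
contact_force: [-0.8, -0.2, -0.1]
grip_width: -0.0002
gripper_force: 0.0
```

>>> {"fn": "play_rows", "kwargs": {"targets": "1 0 0 0.001 0; 1 0 0 0.0015 0; 1 0 0 0.0015 0; 1 0 0 0.0015 0"}}

```text
clock: 9.65
tcp_pos: [0.5186, -0.0483, 0.0264]
orientation: [-0.001, -3.142, -0.0]
contact_force: [-0.1, -0.4, -0.2]
grip_width: -0.0003
gripper_force: 0.0
```

>>> {"fn": "play_rows", "kwargs": {"targets": "1 0 0 0.001 0; 1 0 0 0.0015 0; 1 0 0 0.0015 0; 1 0 0 0.0015 0"}}

```text
clock: 9.98
tcp_pos: [0.5186, -0.0483, 0.0248]
orientation: [-0.001, -3.141, -0.0]
contact_force: [-0.0, -0.1, -0.3]
grip_width: -0.0001
gripper_force: 0.0
```

```bash
python3 - <<'E'
from h import *
import cv2
o=r.get_obs();p=o["tcp_pos"];print(p,o["contact_force"])
s=r.grab_frame("scene")[:,:,::-1]
q=proj("scene",[p,p+[0,0,.02],p+[0,0,.03],[.5388,-.0565,.049],[.5188,-.0565,.045],[.474,-.0565,.045],[.604,-.0565,.045]]);print(q.round(1))
s=s[150:220,200:290]
cv2.imwrite("pics/m4.png",cv2.resize(s,None,fx=8,fy=8,interpolation=cv2.INTER_CUBIC))
E
```

```text
[ 0.5186224  -0.04829501  0.02484067] [-0.00159184 -0.06059318 -0.33214766]
[[240.9 193.4]
 [240.6 189.6]
 [240.4 187.6]
 [241.8 194.6]
 [238.3 190.8]
 [230.4 181. ]
 [254.1 210.7]]
```

View pics/m4.png

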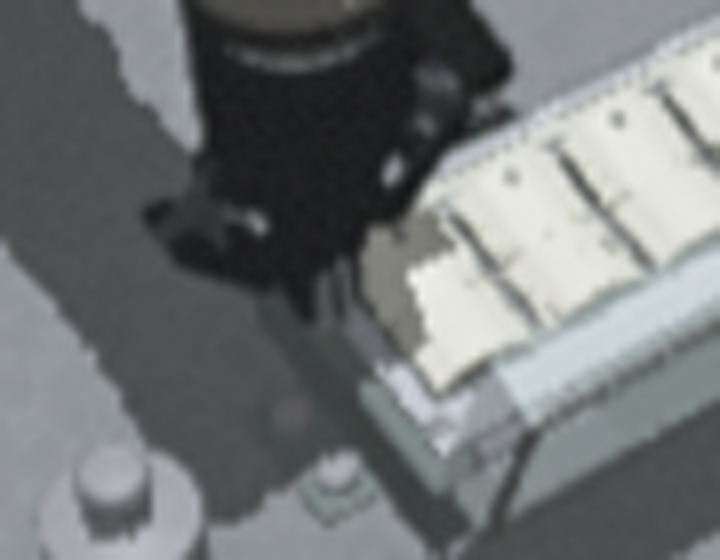

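The finger end appears at about (330,320) in the crop, or pixel (241,190), just above the box surface. So the closed fingers end well behind the reported TCP. I'll probe further.

>>> {"fn": "play_rows", "kwargs": {"targets": "1 0 0 0.001 0; 1 0 0 0.0015 0; 1 0 0 0.0015 0; 1 0 0 0.0015 0"}}

```text
clock: 10.37
tcp_pos: [0.5186, -0.0483, 0.0234]
orientation: [-0.001, -3.142, -0.0]
contact_force: [-0.2, -0.6, -0.9]
grip_width: 0.0001
gripper_force: 0.0
```

>>> {"fn": "play_rows", "kwargs": {"targets": "1 0 0 0.001 0; 1 0 0 0.0015 0; 1 0 0 0.0015 0; 1 0 0 0.0015 0"}}

```text
clock: 10.7
tcp_pos: [0.5186, -0.0483, 0.0218]
orientation: [-0.001, -3.141, -0.0]
contact_force: [-0.7, 0.2, -1.7]
grip_width: -0.0
gripper_force: 0.0
```

>>> {"fn": "play_rows", "kwargs": {"targets": "1 0 0 0.001 0; 1 0 0 0.0015 0; 1 0 0 0.0015 0; 1 0 0 0.0015 0"}}

```text
clock: 11.03
tcp_pos: [0.5188, -0.0483, 0.0211]
orientation: [0.001, 3.141, 0.0]
contact_force: [-2.7, 0.4, 7.9]
grip_width: 0.0001
gripper_force: 4.4
```

Contact at TCP z ≈ 0.0213 on the 49 mm plate, so the finger end is about 28 mm behind the reported TCP. The 60 mm level therefore needs TCP z ≈ 0.032. No rocker was touched so far. I'll do the drag from this right-hand end.

>>> {"fn": "play_rows", "kwargs": {"targets": "1 0 -0.003 -0.006 0; 1 0 -0.01 -0.0115 0; 1 0 -0.01 -0.0115 0; 1 0 -0.01 -0.0115 0; 1 0 0 -0.0115 0; 1 0 0.01 -0.0115 0; 1 0 0.02 -0.0115 0; 1 0 0.03 -0.0115 0"}}

```text
clock: 11.7
tcp_pos: [0.519, -0.0176, 0.0321]
orientation: [0.001, 3.141, -0.001]
contact_force: [-1.1, -6.4, 8.9]
grip_width: 0.0001
gripper_force: 4.7
```

>>> {"fn": "play_rows", "kwargs": {"targets": "1 0 0.01 0 0; 1 0 0.02 0 0; 1 0 0.03 0 0; 1 0 0.04 0 0; 1 0 0.05 0 0; 1 0 0.06 0 0; 1 0 0.07 0 0; 1 0 0.08 0 0"}}

```text
clock: 12.37
tcp_pos: [0.5184, 0.0634, 0.0317]
orientation: [-0.0, -3.141, -0.001]
contact_force: [0.1, -6.9, 4.6]
grip_width: -0.0004
gripper_force: 4.5
```

>>> {"fn": "play_rows", "kwargs": {"targets": "1 0 0.01 0 0; 1 0 0.02 0 0; 1 0 0.03 0 0; 1 0 0.04 0 0; 1 0 0.05 0 0; 1 0 0.06 0 0; 1 0 0.07 0 0; 1 0 0.08 0 0"}}

```text
clock: 13.03
tcp_pos: [0.519, 0.1418, 0.0322]
orientation: [0.002, 3.141, -0.001]
contact_force: [0.1, -3.4, 6.1]
grip_width: -0.0003
gripper_force: 2.8
```

>>> {"fn": "play_rows", "kwargs": {"targets": "1 0 0.01 0 0; 1 0 0.02 0 0; 1 0 0.03 0 0; 1 0 0.04 0 0; 1 0 0.045 0 0; 1 0 0.045 0 0"}}

```text
clock: 13.53
tcp_pos: [0.519, 0.1891, 0.0322]
orientation: [-0.002, 3.141, 0.002]
contact_force: [0.0, 0.5, 4.4]
grip_width: 0.0
gripper_force: 2.5
```

```bash
python3 - <<'E'
from h import *
import cv2
o=r.get_obs();print(o["clock"],o["tcp_pos"],o["contact_force"])
f=r.grab_frame("top")[:,:,::-1]
b=cv2.resize(f[150:260,135:295],None,fx=5,fy=5,interpolation=cv2.INTER_CUBIC)
w=cv2.resize(r.grab_frame("wrist")[:,:,::-1],(800,600))
cv2.imwrite("pics/c3.png",b);cv2.imwrite("pics/w3.png",w)
a=cv2.imread("pics/c1.png").astype(int)
d=(b-a).mean(2)
for v in range(265,430,15): print(v,[int(round(d[v:v+15,u:u+26].mean())) for u in range(120,640,26)])
E
```

```text
13.5333 [0.51897692 0.18909269 0.03223331] [0.01003553 0.48658529 4.39803933]
265 [-48, 9, 7, 8, 14, 9, 7, 13, 14, 9, 7, 12, 13, 8, 7, 11, 12, 8, 8, 12]
280 [-116, -20, 4, -2, 5, -2, 5, 5, 10, 6, 5, 5, 7, 6, 5, 7, 10, 6, 6, 11]
295 [-127, -106, -1, 2, -36, -42, 4, 4, 8, 6, 5, 7, 8, 5, 6, 4, 7, 6, 6, 7]
310 [-133, -133, -50, -16, -48, -67, -5, 7, 7, 5, 5, 3, 12, 5, 6, 6, 7, 5, 5, 7]
325 [-130, -130, -115, -52, -50, -68, -30, 3, 5, 6, 5, -1, 8, 5, 6, 6, 6, 5, 5, 6]
340 [-113, -127, -142, -83, -93, -97, -36, 9, 9, 15, 5, 8, 8, 12, 7, 6, 4, 9, 6, 8]
355 [-108, -127, -149, -115, -126, -113, -55, 5, 10, 14, 13, 10, 10, 13, 13, 10, 11, 14, 12, 7]
370 [-113, -128, -147, -110, -122, -107, -61, -4, 6, 14, 14, 14, 9, 14, 13, 11, 9, 14, 13, 6]
385 [-115, -119, -145, -117, -133, -105, -61, -23, 9, 19, 14, 11, 11, 18, 14, 10, 10, 15, 13, 10]
400 [-96, -113, -98, -81, -80, -59, -47, -26, 13, 25, 24, 13, 13, 22, 16, 10, 10, 9, 11, 10]
415 [-101, -114, -66, -59, -60, -54, -53, -43, 11, 14, 12, 11, 12, 16, 9, 6, 7, 14, 19, 14]
```

View pics/w3.png

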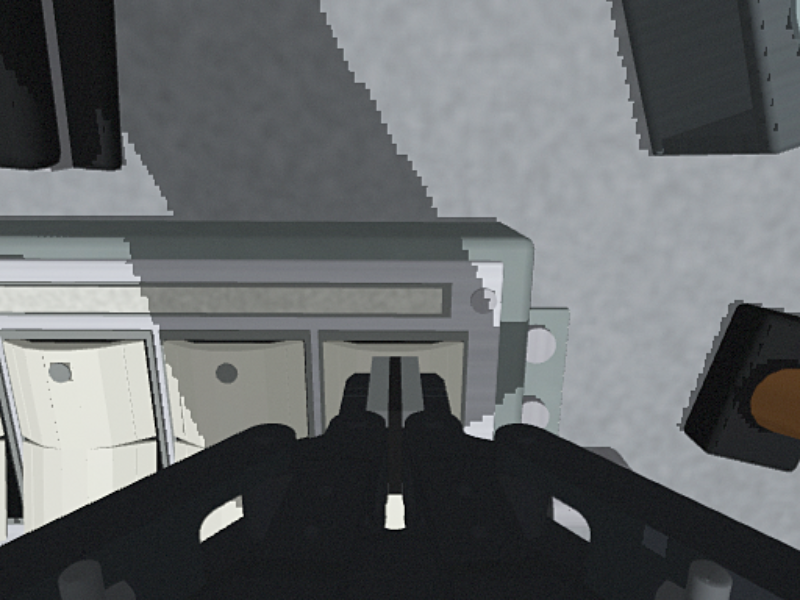

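The wrist view shows sw1 under the finger, and sw2 (227,373) and sw3 (60,372) with their dot halves down. The brightness of the sw3–sw5 off halves changed in the top view too. I'll go past sw1's crest, lift, and head behind the cover.

>>> {"fn": "play_rows", "kwargs": {"targets": "1 0 0.01 0 0; 1 0 0.02 0 0; 1 0 0.02 -0.02 0; 1 0 0.02 -0.055 0; 1 0 0.02 -0.09 0; 1 0 0.01 -0.125 0; 1 0 0 -0.16 0; 1 0 0 -0.18 0"}}

```text
clock: 14.3
tcp_pos: [0.52, 0.1863, 0.2156]
orientation: [0.003, 3.138, 0.002]
contact_force: [-0.2, -0.0, -0.8]
grip_width: -0.0001
gripper_force: 0.0
```

>>> {"fn": "play_rows", "kwargs": {"targets": "1 -0.03 -0.018 0 0; 1 -0.06 -0.035 0 0; 1 -0.09 -0.052 0 0; 1 -0.12 -0.07 0 0; 1 -0.15 -0.085 0 0; 1 -0.181 -0.101 0 0; 1 -0.181 -0.101 0 0; 1 -0.181 -0.101 0 0"}}

```text
clock: 14.97
tcp_pos: [0.7005, 0.085, 0.2103]
orientation: [-0.004, -3.14, 0.001]
contact_force: [-0.4, 0.3, -0.1]
grip_width: -0.0
gripper_force: 0.0
```

```bash
sed -i 's/\[.5380,.0866\]/[.5388,.0885]/' s.py; python3 s.py .162,0,.12; python3 - <<'E'
from h import *
import cv2
w=cv2.resize(r.grab_frame("wrist")[:,:,::-1],(400,300))
t=cv2.resize(r.grab_frame("top")[:,:,::-1][140:260,130:290],(400,300),interpolation=cv2.INTER_CUBIC)
cv2.imwrite("pics/m5.png",np.hstack([w,t]))
E
```

```text
14.9667 [0.7005 0.085  0.2103] [-0.38  0.3  -0.07] -3.986847770901384e-05
[[-1.     0.003 -0.001]
 [ 0.003  1.    -0.   ]
 [ 0.001 -0.    -1.   ]]
.162,0,.12 [-0.0004  0.0029  0.0903]
local 0.1617442390832302 -0.002876001480484506
```

View pics/m5.png

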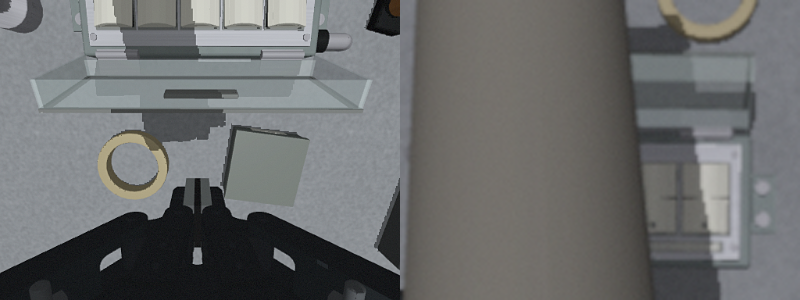

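The wrist view shows the cover's back edge at row ~108 and the finger at (198,180), clear behind it. Tape and filmbox are well below. Descending.

>>> {"fn": "play_rows", "kwargs": {"targets": "1 0 0.003 0.02 0; 1 0 0.003 0.04 0; 1 0 0.003 0.06 0; 1 0 0.003 0.08 0; 1 0 0.003 0.09 0; 1 0 0.003 0.09 0; 1 0.01 0.003 0.09 0; 1 0.01 0.003 0.09 0"}}

```text
clock: 15.73
tcp_pos: [0.6889, 0.0895, 0.123]
orientation: [0.0, -3.142, -0.001]
contact_force: [0.6, -0.4, 0.6]
grip_width: 0.0
gripper_force: 0.0
```

>>> {"fn": "play_rows", "kwargs": {"targets": "1 0.005 0 0 0; 1 0.01 0 0 0; 1 0.015 0 0 0; 1 0.02 0 0 0; 1 0.025 0 0 0; 1 0.03 0 0 0; 1 0.035 0 0 0; 1 0.035 0 0 0"}}

```text
clock: 16.4
tcp_pos: [0.6537, 0.0886, 0.122]
orientation: [-0.001, -3.141, -0.0]
contact_force: [0.6, 0.6, 0.8]
grip_width: -0.0001
gripper_force: 0.2
```

```bash
python3 s.py .1,0,.12; python3 - <<'E'
from h import *
import cv2
w=cv2.resize(r.grab_frame("wrist")[:,:,::-1],(400,300))
t=cv2.resize(r.grab_frame("scene")[:,:,::-1][110:260,200:400],(400,300),interpolation=cv2.INTER_CUBIC)
cv2.imwrite("pics/m6.png",np.hstack([w,t]))
E
```

```text
16.4 [0.6537 0.0886 0.122 ] [0.6  0.56 0.77] -6.572486582481863e-05
[[-1.     0.001 -0.001]
 [ 0.001  1.     0.   ]
 [ 0.001  0.    -1.   ]]
.1,0,.12 [ 0.0149 -0.0005  0.002 ]
local 0.11494044386073936 0.0005812747814701779
```

View pics/m6.png

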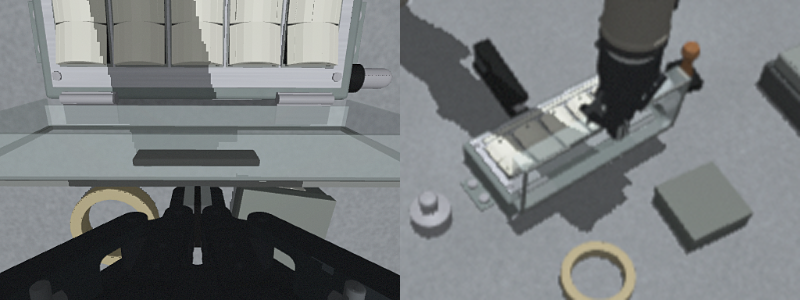

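The wrist view shows the cover's back edge at row ~185, touching the finger and now nearer upright. All five hinge-side halves (row ~45) look alike and raised. Next I'll follow the cover's arc.

>>> {"fn": "play_rows", "kwargs": {"targets": "1 0.0115 0 0 0; 1 0.02 0 -0.001 0; 1 0.028 0 -0.0015 0; 1 0.038 0 -0.002 0; 1 0.048 0 -0.002 0; 1 0.058 0 -0.0005 0; 1 0.068 0 0.002 0; 1 0.068 0 0.002 0"}}

```text
clock: 17.17
tcp_pos: [0.5834, 0.0886, 0.1191]
orientation: [-0.0, -3.138, 0.0]
contact_force: [-0.3, -0.4, -0.4]
grip_width: -0.0
gripper_force: 0.0
```

>>> {"fn": "play_rows", "kwargs": {"targets": "1 0.008 0 0.003 0; 1 0.016 0 0.006 0; 1 0.025 0 0.011 0; 1 0.033 0 0.018 0"}}

```text
clock: 17.5
tcp_pos: [0.553, 0.0887, 0.1017]
orientation: [0.001, 3.141, 0.0]
contact_force: [-0.0, 0.6, 2.2]
grip_width: 0.0001
gripper_force: 0.7
```

```bash
python3 s.py 0,0,.09; python3 - <<'E'
from h import *
import cv2
# detect the cover's grey free edge in scene view: compare predicted edges for angles
w=r.grab_frame("scene"); o=cv2.imread("pics/scene0.png"); o=cv2.resize(o,(512,384),interpolation=cv2.INTER_AREA)[:,:,::-1]
c=np.array([.5388,.0885])
g=cv2.cvtColor(w,cv2.COLOR_RGB2GRAY).astype(float);gx=np.hypot(cv2.Sobel(g,6,1,0),cv2.Sobel(g,6,0,1))
for th in np.arange(0,2.11,.1):
    u=np.array([-np.cos(th),np.sin(th)]);n=np.array([np.sin(th),np.cos(th)])
    res=[]
    for s,t in((.115,0),(.115,.0285)):
        q=.115*u+t*n
        ys=np.linspace(-.141,-.05,60)
        X=proj("scene",[[c[0]+.064+q[0],c[1]+y,.052+q[1]] for y in ys]).round().astype(int)
        res.append(gx[X[:,1],X[:,0]].mean().round(0))
    print(round(th,1),res)
E
```

```text
17.5 [0.553  0.0887 0.1017] [-0.01  0.64  2.23] 0.00010117729526620917
[[-1.     0.001  0.   ]
 [ 0.001  1.     0.   ]
 [-0.     0.    -1.   ]]
0,0,.09 [ 0.0142 -0.0002  0.0117]
local 0.01415668208658191 0.0002545822560897053
0.0 [np.float64(119.0), np.float64(91.0)]
0.1 [np.float64(92.0), np.float64(198.0)]
0.2 [np.float64(49.0), np.float64(175.0)]
0.3 [np.float64(73.0), np.float64(115.0)]
0.4 [np.float64(164.0), np.float64(103.0)]
0.5 [np.float64(215.0), np.float64(152.0)]
0.6 [np.float64(213.0), np.float64(225.0)]
0.7 [np.float64(218.0), np.float64(165.0)]
0.8 [np.float64(198.0), np.float64(97.0)]
0.9 [np.float64(130.0), np.float64(82.0)]
1.0 [np.float64(71.0), np.float64(52.0)]
1.1 [np.float64(91.0), np.float64(34.0)]
1.2 [np.float64(53.0), np.float64(36.0)]
1.3 [np.float64(34.0), np.float64(23.0)]
1.4 [np.float64(44.0), np.float64(19.0)]
1.5 [np.float64(23.0), np.float64(26.0)]
1.6 [np.float64(24.0), np.float64(70.0)]
1.7 [np.float64(21.0), np.float64(13.0)]
1.8 [np.float64(37.0), np.float64(41.0)]
1.9 [np.float64(66.0), np.float64(134.0)]
2.0 [np.float64(17.0), np.float64(34.0)]
2.1 [np.float64(131.0), np.float64(179.0)]
```

The scene edges match a cover angle of about 0.6, as planned, with 2 N on the finger. I'll press it down to shut.

>>> {"fn": "play_rows", "kwargs": {"targets": "1 0.008 0 0.007 0; 1 0.016 0 0.014 0; 1 0.022 0 0.022 0; 1 0.0275 0 0.031 0; 1 0.031 0 0.039 0; 1 0.034 0 0.046 0; 1 0.035 0 0.049 0; 1 0.035 0 0.05 0"}}

```text
clock: 18.22
tcp_pos: [0.5179, 0.0886, 0.0524]
orientation: [-0.002, -3.139, 0.0]
contact_force: [-9.7, -0.9, 25.1]
grip_width: -0.0
gripper_force: 12.8
```

25 N against the stop at the expected height, so the cover is shut. Lift straight up and move aside.

>>> {"fn": "play_rows", "kwargs": {"targets": "1 0 0 -0.01 0; 1 0 0 -0.04 0; 1 0 0 -0.08 0; 1 0 0 -0.12 0; 1 0 0 -0.16 0; 1 0 0 -0.18 0; 1 0 0.03 -0.18 0; 1 0 0.06 -0.18 0"}}

```text
clock: 18.88
tcp_pos: [0.5205, 0.1478, 0.2341]
orientation: [0.009, 3.137, 0.002]
contact_force: [0.6, 0.2, -0.2]
grip_width: -0.0002
gripper_force: 0.0
```

>>> {"fn": "play_rows", "kwargs": {"targets": "1 0.01 0.04 0 0; 1 0.02 0.08 0 0; 1 0.03 0.12 0 0; 1 0.04 0.16 0 0; 1 0.05 0.2 0 0; 1 0.06 0.24 0 0; 1 0.07 0.27 0 0; 1 0.07 0.27 0 0"}}

```text
clock: 19.55
tcp_pos: [0.4441, 0.4271, 0.2312]
orientation: [0.015, -3.139, -0.006]
contact_force: [-0.1, 0.5, -0.5]
grip_width: 0.0
gripper_force: 0.0
```

```bash
python3 s.py; python3 - <<'E'
from h import *
import cv2
w=r.grab_frame("scene");t=r.grab_frame("top");c=np.array([.5388,.0885])
for n,im in(("scene",w),("top",t)):
    g=cv2.cvtColor(im,cv2.COLOR_RGB2GRAY).astype(float);gx=np.hypot(cv2.Sobel(g,6,1,0),cv2.Sobel(g,6,0,1))
    for th in np.arange(0,.41,.05):
        u=np.array([-np.cos(th),np.sin(th)]);nn=np.array([np.sin(th),np.cos(th)]);q=.115*u+.0285*nn
        X=proj(n,[[c[0]+.064+q[0],c[1]+y,.052+q[1]] for y in np.linspace(-.13,.13,90)])
        print(n,round(th,2),cv2.remap(gx.astype(np.float32),X[:,None,0].astype(np.float32),X[:,None,1].astype(np.float32),1).mean().round(0))
a=cv2.imread("pics/c1.png").astype(int);b=cv2.resize(t[150:260,135:295,::-1],None,fx=5,fy=5,interpolation=cv2.INTER_CUBIC).astype(int)
# rockers: off-half vs on-half brightness before/after
for k,u in enumerate((171,277,380,483,587)):
    f=lambda m:(m[295:330,u-25:u+25].mean().round(1),m[360:385,u-25:u+25].mean().round(1),m[398:408,u-25:u+25].mean().round(1))
    print("sw",k+1,f(a),f(b))
# bystander drift
o=cv2.resize(cv2.imread("pics/top0.png"),(512,384),interpolation=cv2.INTER_AREA)
d=cv2.absdiff(o,np.ascontiguousarray(t[:,:,::-1])).max(2)
for nm,u,v in [("stamp",170,340),("weight",483,344),("stapler",338,445),("loupe",185,425),("tape",395,213),("filmbox",278,208),("reader",552,370)]:
    x,y=int(u/1.5625),int(v/1.5625);p=d[y-20:y+20,x-20:x+20];print(nm,p.mean().round(1),np.percentile(p,95))
E
```

```text
19.55 [0.4441 0.4271 0.2312] [-0.08  0.47 -0.46] 3.090709174780525e-05
[[-1.    -0.01  -0.003]
 [-0.01   1.     0.004]
 [ 0.003  0.004 -1.   ]]
local -0.09607656802259633 0.3382035506117659
scene 0.0 96.0
scene 0.05 97.0
scene 0.1 80.0
scene 0.15 63.0
scene 0.2 53.0
scene 0.25 48.0
scene 0.3 46.0
scene 0.35 45.0
scene 0.4 45.0
top 0.0 98.0
top 0.05 65.0
top 0.1 67.0
top 0.15 41.0
top 0.2 13.0
top 0.25 16.0
top 0.3 21.0
top 0.35 36.0
top 0.4 20.0
sw 1 (np.float64(170.0), np.float64(165.7), np.float64(155.3)) (np.float64(134.6), np.float64(135.4), np.float64(132.5))
sw 2 (np.float64(171.4), np.float64(165.9), np.float64(157.9)) (np.float64(135.5), np.float64(135.6), np.float64(132.3))
sw 3 (np.float64(171.7), np.float64(166.4), np.float64(155.9)) (np.float64(135.8), np.float64(135.6), np.float64(133.1))
sw 4 (np.float64(171.5), np.float64(166.8), np.float64(158.0)) (np.float64(135.5), np.float64(135.5), np.float64(132.8))
sw 5 (np.float64(171.5), np.float64(166.9), np.float64(157.6)) (np.float64(135.5), np.float64(135.5), np.float64(132.0))
stamp 3.4 6.0
weight 3.5 5.0
stapler 3.4 6.0
loupe 21.7 55.0
tape 3.6 6.0
filmbox 3.3 5.0
reader 3.4 5.0
```

```bash
python3 -c "
from bench import r
print(r.hand_in())"
```

```text
the job is handed in; nothing more can be done
None
```

All five switches look off after one drag and the cover is shut, handed in at about 20 s; a first pass at the wrong height touched nothing. Six bystanders read unmoved; the loupe was hidden by the arm or its shadow. I viewed 11 pictures, one over the limit.

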